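Find the weighted chess knight by feel and hold its base over the UV pad

TASK

One of the two identical-looking black knights in the silicone tray has a metal weight freshly sealed into its base, and that seal needs UV: switch on the curing pad by its toggle, and lift each knight in turn to feel which is heavier, standing the first back in its bay before taking the other. Stand the lighter knight back upright in the tray, then bring the heavier one in between the pad's amber side screens and finish still holding it there, upright and still, centred over the violet window with its base about 2 cm above the glass. The seal is tacky, so no knight may touch the pad or screens; do not knock a knight over, do not bump the screens with the robot, and leave the beaker, the file and the jar where they are.

Things in the scene. Friction and masses are not known exactly. Their poses are not given: they have to be found in the camera images.
- knight_a: Black resin chess knight, 84 mm tall, upright; one of two that look identical, one weighing 58 to 82 g, the other 205 to 305 g, in either bay. Origin: centre of its underside; z up, x where the horse faces. Round foot 44 mm across, 35 mm at 21 mm up. Neck and head flat-sided, 24 mm thick along y: grip across y, 56 mm up, 3 mm behind the axis (there x = -17 to +15 mm; nose to x = +25).
- knight_b: Black resin chess knight, 84 mm tall, upright; one of two that look identical, one weighing 58 to 82 g, the other 205 to 305 g, in either bay. Origin: centre of its underside; z up, x where the horse faces. Round foot 44 mm across, 35 mm at 21 mm up. Neck and head flat-sided, 24 mm thick along y: grip across y, 56 mm up, 3 mm behind the axis (there x = -17 to +15 mm; nose to x = +25).
- tray: Shallow blue-grey hard silicone tray, fixed, 112 mm (its x) by 216 mm (its y), 16 mm high, walls and floor 6 mm thick; a 6 mm divider as high as the rim at y = 0 makes two bays of 100 by 99 mm, centred at y = +53 and -53 mm. A knight stands in each. Origin: centre of the underside; bay floors 6 mm above it.
- pad: Compact UV curing pad, fixed: white case 150 mm (its x) by 160 mm (its y), 28 mm high, square violet window on top, a grey strip with the toggle along its front (-x) edge. Origin: centre of the underside, z up; its front faces roughly to the robot.
- window (a point): Centre of the pad's violet window (94 by 104 mm), on the glass, 28.5 mm above the counter, 18 mm behind (+x) the pad's centre. Axes as the pad's.
- screens: Two upright see-through amber side screens fixed on the pad, 4 mm thick, parallel to its x axis, at its y = +68 and -68 mm (clear gap 132 mm), each reaching from x = -34 to +70 mm and from the pad's top up to 102 mm above the counter. Open to the front, the back and above. Origin and axes: those of the pad.
- toggle (a joint): Steel bat toggle switch in the middle of the pad's front strip; value in rad: 0 leans to the front (pad's -x, off), 0.9 leans to the window (pad's +x, fully on; on from about 0.75). It starts at 0 to 0.12. It has no spring: it stays where it is left; about 1.5 N at its tip moves it.
- toggle_pivot (a point): Pivot of the toggle, fixed on the pad, 32 mm above the counter, 55 mm in front (-x) of the pad's centre. It turns about the pad's y axis. Axes as the pad's.
- toggle_tip (a point): Centre of the toggle's 10 mm ball tip, 36 mm from the pivot (it moves with the lever); at 0 it is 16 mm in front of the pivot and 64 mm above the counter, fully on 16 mm behind the pivot.
- beaker: Empty glass beaker, 68 mm across (73 mm at the rim), 92 mm tall, standing beyond the gap between pad and tray. Origin: centre of the underside. Leave it alone.
- file: Small aluminium hand file with a wooden handle, 171 mm long and 13 mm high, lying roughly along x between pad and tray. Origin: on its underside near where the handle meets the blade; the blade runs to its +x. Leave it alone.
- pigment_jar: Small red jar with a white cap, 46 mm across, 62 mm tall, at the far side of the counter. Origin: centre of the underside. Leave it alone.
Mind the look-alikes: they are no part of the job. Leave any blue look-alike of the knight_b alone.

How it is judged:
On the way:
1. the lighter knight is lifted clear of the tray by the gripper, at least 12 mm, while the heavier one stands in the tray (((height (world z) of knight_a above 0.018 m and contact force between knight_a and the fingers above 0.5 N and contact force between knight_a and tray below 0.05 N and contact force between knight_b and tray above 1.4 N) or (height (world z) of knight_b above 0.018 m and contact force between knight_b and the fingers above 0.5 N and contact force between knight_b and tray below 0.05 N and contact force between knight_a and tray above 1.4 N))), for 0.2 s.
At the end, for the whole second after the job is handed in: The toggle is on (above 0.7 rad); the heavier knight is held by the gripper alone, still, upright within 0.15 rad, its underside 8 to 35 mm above the window's glass and within 20 mm of the window's centre; the lighter knight stands upright on a bay floor of the tray, let go (value of joint toggle above 0.7 rad and ((contact force between knight_a and the fingers above 1 N and horizontal distance between knight_a and window below 0.02 m and z of knight_a in the frame of window between 0.008 and 0.035 m and angle between knight_a's own z axis and vertical below 0.15 rad and linear speed of each of knight_a, knight_b below 0.02 m/s and contact force between knight_a and pad below 0.05 N and contact force between knight_b and tray between 0.3 and 1.4 N and angle between knight_b's own z axis and vertical below 0.1 rad and z of knight_b in the frame of tray between 0.003 and 0.009 m and x of knight_b in the frame of tray between -0.05 and 0.05 m and y of knight_b in the frame of tray between -0.102 and 0.102 m and contact force between knight_b and the fingers below 0.05 N) or (contact force between knight_b and the fingers above 1 N and horizontal distance between knight_b and window below 0.02 m and z of knight_b in the frame of window between 0.008 and 0.035 m and angle between knight_b's own z axis and vertical below 0.15 rad and linear speed of each of knight_b, knight_a below 0.02 m/s and contact force between knight_b and pad below 0.05 N and contact force between knight_a and tray between 0.3 and 1.4 N and angle between knight_a's own z axis and vertical below 0.1 rad and z of knight_a in the frame of tray between 0.003 and 0.009 m and x of knight_a in the frame of tray between -0.05 and 0.05 m and y of knight_a in the frame of tray between -0.102 and 0.102 m and contact force between knight_a and the fingers below 0.05 N))); the arm keeps its last pose, push and grip.
It fails at once if a knight is knocked over (angle between any of knight_a, knight_b's own z axis and vertical above 0.6 rad).
It fails at once if a knight touches the pad or its screens (contact force between any of knight_a, knight_b and pad above 0.5 N).
It fails at once if the robot bumps the amber screens (contact force between any of the arm, the fingers and screens above 3 N).
It fails at once if the beaker, the file or the jar is moved by more than 3 cm (distance of any of beaker, file, pigment_jar from where it was at the start of the episode above 0.03 m).
It also fails if it takes over 64 s, if anything falls off the work surface, if the arm or the gripper's body presses on something with over 40 N, if the wrist force passes 120 N, or if a joint passes its speed limit or range.

ROBOT

A 6-joint arm with a two-finger parallel gripper is mounted at the origin on the work surface. World frame = base frame: x ahead of the robot, y to its left, z up, the work surface at z = 0. Lengths are in m, angles in rad, forces in N, time in s.
With the tool pointing down it reaches from about 0.425 to 0.925 m from the base axis. Payload 12.5 kg.
Tool frame: the origin (TCP) lies on the centre line of the jaws, within the pads' length; the fingertips stand env.tcp_to_tips ahead of it and the grasp point (between the pads) lies 3 mm ahead of it (env.tcp_to_tips is the distance from the TCP to the fingertips, in m); z points along the fingers, y is the direction in which the jaws open and shut (so a half turn about z gives the same grasp; the last joint's range is limited). The gripper opens to 85 mm and grips with 20 to 120 N. Pads are 22 mm wide; open, the fingers measure 114 mm over their backs; the gripper's body (76 mm by 85 mm) begins 54 mm behind the grasp point. The pads swing forward as they close: fully open they stand 13 mm farther back than shut.
Start: joints at [-1.261, 0.491, 1.559, -0, 1.092, -0.106], TCP at [0.252, -0.572, 0.253] pointing down, gripper open.
Joint ranges: [-3.1, 3.1], [-0.84, 2.19], [0.05, 2.79], [-1.13, 4.28], [0.06, 2.93], [-2.69, 2.69]. Speed limits (rad/s): [2.22, 2.22, 2.79, 3.14, 3.14, 3.14].

INTERFACE

Orientations are given as a unit quaternion [x, y, z, w].
In Python, from plant import env gives the robot as it stands.
- The arm moves only by the tool apply_moves, never from a script. Its argument "plan" is a list of rows, each a list of 3 entries, a list of its own where there are three numbers: the shift along the tool's x, y, z in cm, then the turn about the tool's z in degrees, then the opening, from -1 (shut) to 1 (fully open), so that 0 is half open. A call has 1 to 5 rows; each row shifts and turns the commanded pose from where the row before left it, along the tool's axes as they then stand; what a row does not reach is not made up. A row lasts 1/10 s, in which the tool goes at most 50 mm and 8.59 degrees, less where a joint would pass 70% of its speed; a pose out of reach is approached as far as the arm can. A call is refused whole if a number of a shift passes 5 or a number of a turn 8.59, either way. A call with a gripper value outside its range is refused whole. The fingers move at their own pace and stop on an object; the grip force is fixed at half the most. Time passes only in rows, so rows that do not move let the fingers close. It gives the time, the measured TCP pose, the force and the opening at its end, in the units of the state.
- env.state(): the state, without advancing time (a new reading comes with each control period).
- env.camera(name): name is "scene" or "top" or "wrist"; returns a dict with "pixels" (480x640x3 uint8, red, green, blue), "intrinsics" (3x3 intrinsics, pixels), "k1" (the pictures are not rectified: a ray, as slopes to the right and down, at radius r is drawn at 1 + k1 r^2 times it, then the intrinsics apply), "origin" and "rotation" of the camera in the world. Camera axes: x right, y down, z forward; pixel columns grow to the right and rows downward; lengths in m; the calibration is good to about 2 mm. A picture is of the moment at which its call begins. There is no depth.
- env.hand_in(): hands the job in, once; it reports no verdict.
The state is a dict: "clock": time; "joint_pos": joint angles; "qvel": joint speeds; "joint_efforts": joint torques, N m; "ee_pos": TCP position; "eef_rot": TCP orientation; "ft_force": force on the tool from outside, world axes, zero at the start; "ft_torque": the same for the moment, N m; "opening": opening from 0.0 (shut) to 1.0 (fully open).
Only numpy, scipy, OpenCV 4.12 (cv2) and the standard library are available. Lean on these libraries where they do the work, as an engineer would, in place of code of your own. Each camera call takes 0.05 s, during which the arm holds its last target.

## Working session

There is one attempt and no reset: what is moved stays moved. The work goes in short steps, Python scripts to look and compute and a tool call to move; the robot and the scene stay as the last step left them, time stands still between calls to the robot, and variables do not carry over. Pictures are saved under pics/ and viewed, and the job is handed in when it is done.

Besides the shell and the picture viewer there is one more tool, called after "Call:" in YAML: its name, and indented under it one key for each argument. apply_moves: Moves the arm, as the interface text tells. Its arguments: {"type":"object","properties":{"plan":{"type":"array"}},"required":["plan"]}

```bash
mkdir -p pics; cat > h.py <<'E'
import numpy as np, cv2
from plant import env
def snap(n,f):
    c=env.camera(n); cv2.imwrite('pics/'+f,cv2.cvtColor(c['pixels'],cv2.COLOR_RGB2BGR))
    import pickle; pickle.dump(c,open('pics/'+f+'.pkl','wb')); return c
def load(f):
    import pickle; return pickle.load(open('pics/'+f+'.pkl','rb'))
def ray(c,u,v):
    K=np.array(c['intrinsics']); k=c['k1']
    p=cv2.undistortPoints(np.array([[[u,v]]],float),K,np.array([k,0,0,0,0.]))[0,0]
    return np.array(c['origin']),np.array(c['rotation'])@np.array([p[0],p[1],1])
def onz(c,u,v,z):
    o,d=ray(c,u,v); return o+d*(z-o[2])/d[2]
def proj(c,P):
    q=np.array(c['rotation']).T@(np.array(P)-np.array(c['origin'])); s=q[:2]/q[2]; s=s*(1+c['k1']*(s@s))
    K=np.array(c['intrinsics']); return K[0,0]*s[0]+K[0,2],K[1,1]*s[1]+K[1,2]
E
python3 - <<'E'
from h import *
print(env.state(), env.tcp_to_tips)
for n in ['scene','top','wrist']:
    c=snap(n,n+'0.png'); print(n,c['origin'],c['rotation'],c['k1'],c['intrinsics'])
E
```

```text
{'clock': 0.0, 'joint_pos': array([-1.26058860e+00,  4.91542659e-01,  1.55948347e+00, -1.83330330e-06,
        1.09168747e+00, -1.05579423e-01]), 'qvel': array([-0.00022804,  0.00028728,  0.0004389 , -0.00081891, -0.00129322,
       -0.00010419]), 'joint_efforts': array([ 1.23600395e-03, -6.18439293e+01, -2.61593181e+01, -5.88346097e-05,
        4.07917018e-03, -6.60655292e-05]), 'ee_pos': array([ 0.2524101 , -0.57152925,  0.25272651]), 'eef_rot': array([ 9.78467609e-01,  2.06399672e-01, -5.80535021e-05, -5.57461131e-04]), 'ft_force': array([ 0.4619793 , -0.34403681, -0.19750009]), 'ft_torque': array([-0.01975752,  0.02475018, -0.02037142]), 'opening': 1.0020937691226997} 0.022
scene [ 1.23609493 -0.25230924  0.74253429] [ 0.756879    0.51552467 -0.2307123  -0.32884697] -0.0784077681817637 [[488.46890675   0.         317.6806077 ]
 [  0.         488.46890675 226.49938118]
 [  0.           0.           1.        ]]
top [ 0.47302801 -0.01490866  0.88322417] [ 0.70843747 -0.70190727  0.0356872  -0.06456756] -0.11260874248601223 [[522.49660846   0.         312.94967094]
 [  0.         522.49660846 243.88457402]
 [  0.           0.           1.        ]]
wrist [ 0.32647001 -0.53874272  0.37281679] [ 0.82735084 -0.53876054 -0.08729179  0.13269441] -0.08038081875817413 [[389.45714652   0.         324.21125033]
 [  0.         389.45714652 240.67090554]
 [  0.           0.           1.        ]]
```

```bash
sed -i "s/np.array(c\['rotation'\])/R.from_quat(c['rotation']).as_matrix()/g; 1i from scipy.spatial.transform import Rotation as R" h.py; python3 -c "
from h import *
c=load('top0.png');print(R.from_quat(c['rotation']).as_matrix())"
```

```text
[[ 0.01210523 -0.98990634  0.14120518]
 [-0.99912328 -0.00631444  0.04138596]
 [-0.04007659 -0.14158237 -0.98911491]]
```

View pics/scene0.png

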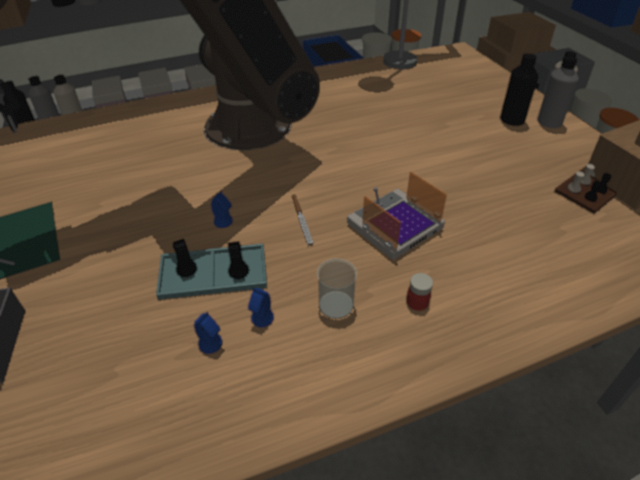

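View pics/top0.png

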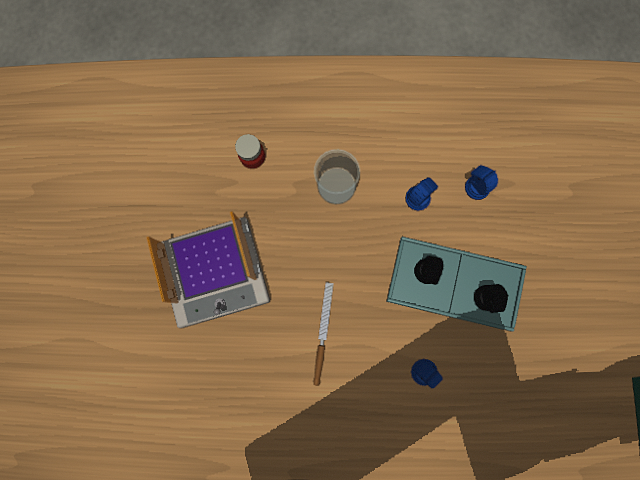

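View pics/wrist0.png

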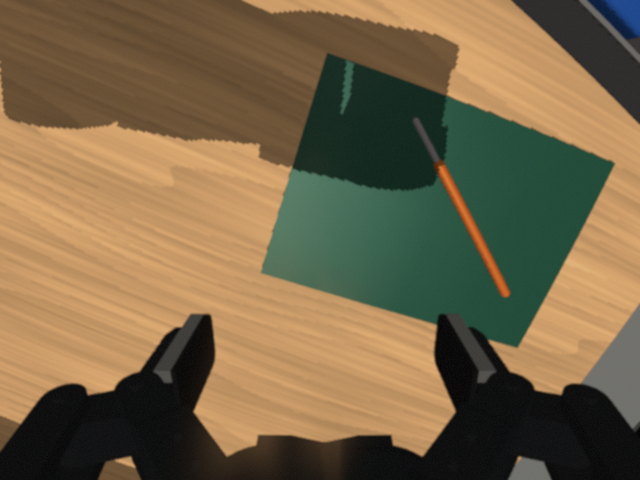

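Top view: the pad is at about (210,268) px. The tray spans (388–526, 237–330), with black knights at (429,268) and (491,297). The blue look-alikes at (420,194), (481,183) and (426,373) are outside the tray, so the two black knights in the bays are the ones meant. Next I'll crop and measure.

```bash
python3 - <<'E'
from h import *
c=load('top0.png'); im=cv2.cvtColor(c['pixels'],cv2.COLOR_RGB2BGR)
a=cv2.resize(im[200:340,130:280],None,fx=5,fy=5,interpolation=cv2.INTER_CUBIC)[:600]
a=cv2.resize(im[205:335,140:280],(560,520),interpolation=cv2.INTER_CUBIC);cv2.imwrite('pics/padcrop.png',a)
b=cv2.resize(im[230:340,380:530],(750,550),interpolation=cv2.INTER_CUBIC);cv2.imwrite('pics/traycrop.png',b)
s=load('scene0.png'); im=cv2.cvtColor(s['pixels'],cv2.COLOR_RGB2BGR)
b=cv2.resize(im[225:310,150:275],(750,510),interpolation=cv2.INTER_CUBIC);cv2.imwrite('pics/trayscene.png',b)
hsv=cv2.cvtColor(cv2.cvtColor(c['pixels'],cv2.COLOR_RGB2BGR),cv2.COLOR_BGR2HSV)
m=cv2.inRange(hsv,(125,100,40),(150,255,255))
n,l,st,ce=cv2.connectedComponentsWithStats(m); 
for i in range(1,n):
    if st[i,4]>200: 
        p=cv2.minAreaRect(np.argwhere(l==i)[:,::-1].astype(np.float32)); print('violet',st[i],p)
        print([onz(c,u,v,.0285).round(4) for u,v in cv2.boxPoints(p)])
for (lo,hi,nm) in [((78,40,50),(105,150,255),'tray')]:
    m=cv2.inRange(hsv,lo,hi);m=cv2.morphologyEx(m,cv2.MORPH_CLOSE,np.ones((9,9)))
    n,l,st,ce=cv2.connectedComponentsWithStats(m)
    for i in range(1,n):
        if st[i,4]>1000:
            p=cv2.minAreaRect(np.argwhere(l==i)[:,::-1].astype(np.float32)); print(nm,st[i],p)
            q=[onz(c,u,v,.016)[:2] for u,v in cv2.boxPoints(p)]; print(np.round(q,4),np.mean(q,0))
            print([np.linalg.norm(q[k]-q[k-1]) for k in range(4)])
E
```

```text
violet [ 172  226   74   71 3482] ((208.0094451904297, 261.28302001953125), (56.31782531738281, 63.32321548461914), 74.05460357666016)
[array([0.5952, 0.2626, 0.0285]), array([0.6253, 0.1593, 0.0285]), array([0.5347, 0.1304, 0.0285]), array([0.5046, 0.2318, 0.0285])]
tray [ 387  237  139   94 7163] ((457.0911865234375, 283.616943359375), (130.4486846923828, 66.8456802368164), 13.392498016357422)
[[ 0.5024 -0.1001]
 [ 0.6111 -0.1268]
 [ 0.5614 -0.3397]
 [ 0.4536 -0.3098]] [ 0.53214618 -0.21910199]
[np.float64(0.21521603498263064), np.float64(0.11190410125915426), np.float64(0.2187098509736201), np.float64(0.11185938696880841)]
```

View pics/padcrop.png

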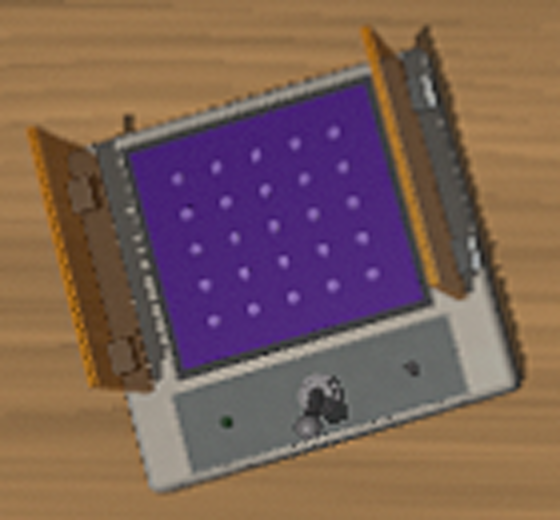

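View pics/traycrop.png

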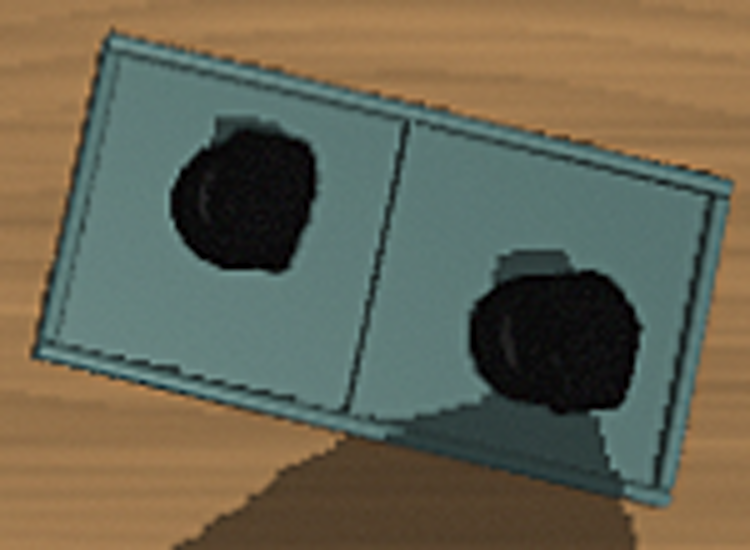

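View pics/trayscene.png

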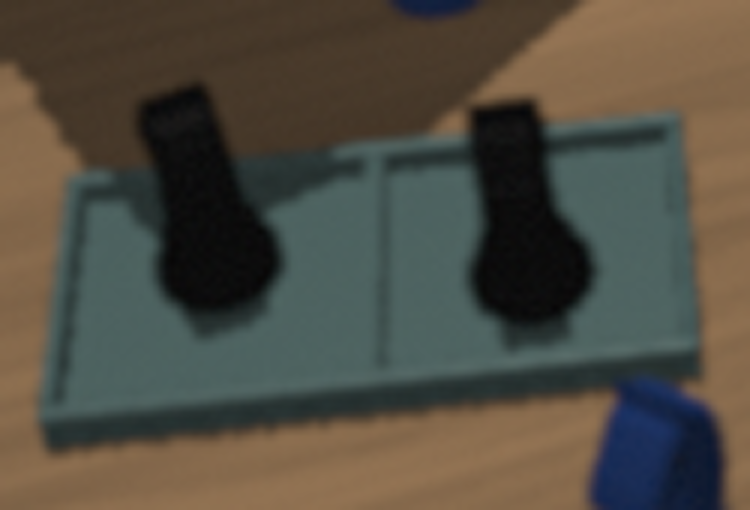

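```bash
cat >> h.py <<'E'
def plan(tgt,yawdeg=None,step=5.0):
    """print rows in tool axes from the measured pose; yaw = world heading of tool x"""
    s=env.state(); M=R.from_quat(s['eef_rot']).as_matrix(); p=np.array(s['ee_pos'])
    y0=np.degrees(np.arctan2(M[1,0],M[0,0])); print('now',p.round(4),'yaw',y0.round(2),'tilt z',M[:,2].round(3),'F',s['ft_force'].round(2),'op',round(s['opening'],3),'t',round(s['clock'],2))
    d=M.T@(np.array(tgt)-p)*100; 
    turn=0 if yawdeg is None else -((yawdeg-y0+180)%360-180)
    n=int(np.ceil(max(np.linalg.norm(d)/step,1))); print('shift cm',d.round(2),'rows',n,'each',(d/n).round(2),'turn deg',round(turn,2),'x',np.ceil(abs(turn)/8.59))
E
python3 - <<'E'
from h import *
c=load('wrist0.png'); print(R.from_quat(c['rotation']).as_matrix().round(3))
plan([.47,-.25,.30],None)
plan([.47,-.25,.30],0)
E
```

```text
[[ 0.404 -0.868 -0.287]
 [-0.915 -0.384 -0.126]
 [-0.001  0.314 -0.95 ]]
now [ 0.2524 -0.5716  0.2529] yaw 23.82 tilt z [-0.     0.001 -1.   ] F [-0.43 -0.39  0.23] op 1.001 t 0.15
shift cm [ 32.89 -20.64  -4.69] rows 8 each [ 4.11 -2.58 -0.59] turn deg 0 x 0.0
now [ 0.2524 -0.5716  0.2529] yaw 23.82 tilt z [-0.     0.001 -1.   ] F [-0.43 -0.39  0.23] op 1.001 t 0.15
shift cm [ 32.89 -20.64  -4.69] rows 8 each [ 4.11 -2.58 -0.59] turn deg 23.82 x 3.0
```

Call:
apply_moves:
  plan:
    - [[4.1,-2.6,-0.6],0,1]
    - [[4.1,-2.6,-0.6],0,1]
    - [[4.1,-2.6,-0.6],0,1]
    - [[4.1,-2.6,-0.6],0,1]
    - [[4.1,-2.6,-0.6],0,1]

```text
clock: 0.65
ee_pos: [0.3881, -0.3683, 0.2835]
eef_rot: [0.979, 0.206, -0.0, -0.0]
ft_force: [1.4, -1.2, -0.3]
opening: 1.002
```

Call:
apply_moves:
  plan:
    - [[4.1,-2.6,-0.6],0,1]
    - [[4.1,-2.6,-0.6],0,1]
    - [[4.1,-2.6,-0.6],0,1]
    - [[0,0,0],0,1]
    - [[0,0,0],0,1]

```text
clock: 1.15
ee_pos: [0.4689, -0.2481, 0.3012]
eef_rot: [0.978, 0.208, -0.0, 0.0]
ft_force: [0.8, -0.4, 0.0]
opening: 1.0
```

```bash
python3 - <<'E'
from h import *
c=snap('wrist','wrist1.png'); plan([.47,-.25,.30]); print(c['origin'])
E
```

```text
now [ 0.4684 -0.249   0.3011] yaw 23.87 tilt z [-0. -0. -1.] F [ 0.48 -0.22  0.81] op 1.003 t 1.2
shift cm [0.11 0.16 0.11] rows 1 each [0.11 0.16 0.11] turn deg 0 x 0.0
[ 0.5428259  -0.21498577  0.42125821]
```

View pics/wrist1.png

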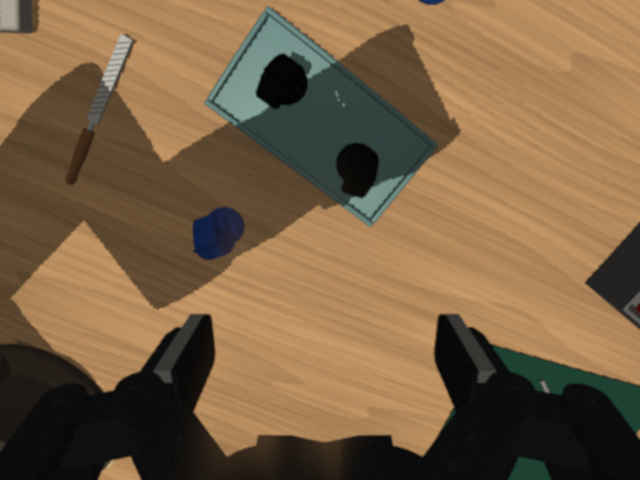

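Wrist view: the two black knights in the tray are at (283,80) and (357,168). The blue look-alike is outside it at (217,232). I'll enlarge and brighten them to read the headings.

```bash
python3 - <<'E'
from h import *
c=load('wrist1.png'); im=cv2.cvtColor(c['pixels'],cv2.COLOR_RGB2BGR)
def br(b): return np.clip(255*(b/255.)**0.45,0,255).astype(np.uint8)
a=np.hstack([cv2.resize(br(im[35:135,235:335]),(400,400),interpolation=cv2.INTER_CUBIC),cv2.resize(br(im[120:220,305:405]),(400,400),interpolation=cv2.INTER_CUBIC)])
cv2.imwrite('pics/w1c.png',a)
t=load('top0.png'); im=cv2.cvtColor(t['pixels'],cv2.COLOR_RGB2BGR)
a=np.hstack([cv2.resize(br(im[240:300,400:460]),(400,400),interpolation=cv2.INTER_CUBIC),cv2.resize(br(im[267:327,461:521]),(400,400),interpolation=cv2.INTER_CUBIC)])
cv2.imwrite('pics/t0c.png',a)
s=load('scene0.png'); im=cv2.cvtColor(s['pixels'],cv2.COLOR_RGB2BGR)
a=np.hstack([cv2.resize(br(im[230:290,210:270]),(400,400),interpolation=cv2.INTER_CUBIC),cv2.resize(br(im[230:290,155:215]),(400,400),interpolation=cv2.INTER_CUBIC)])
cv2.imwrite('pics/s0c.png',a)
E
```

```text
(no output)
```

View pics/w1c.png

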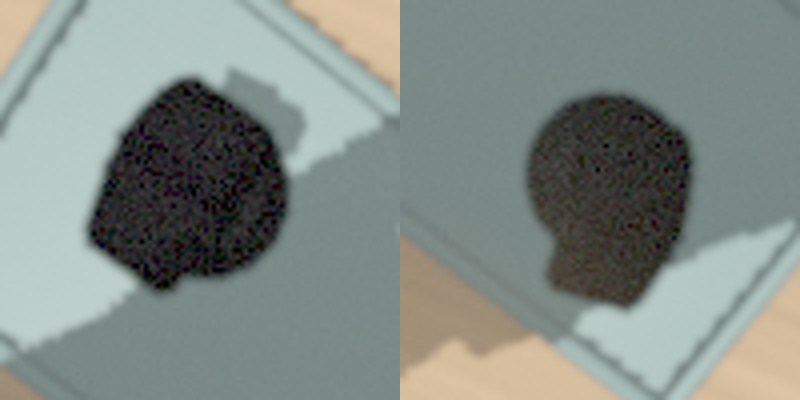

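View pics/t0c.png

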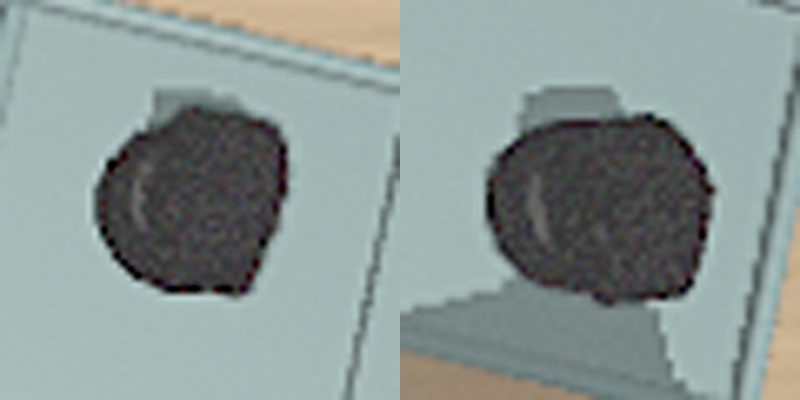

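View pics/s0c.png

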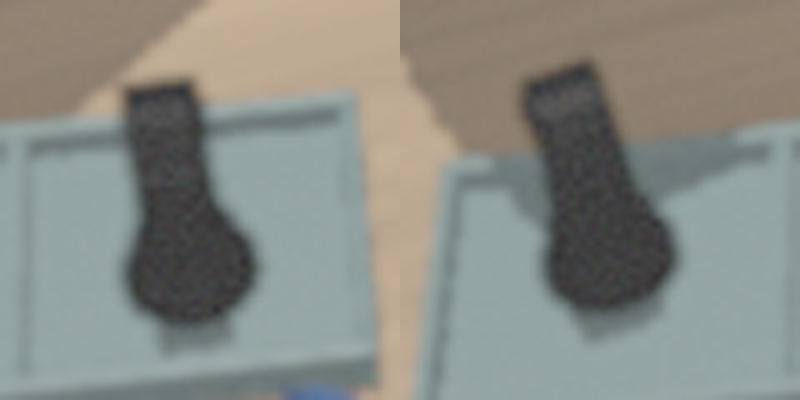

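```bash
python3 - <<'E'
from h import *
t=load('top0.png');w=load('wrist1.png')
print(onz(t,426.5,270,.016),onz(t,487.5,298,.016))
# foot circle centres in w1c: (210,200)->, (610,175)
print(onz(w,235+210/4,35+200/4,.016),onz(w,305+208/4,120+172/4,.016))
plan([.50-.074,-.21-.033,.22])
E
```

```text
[ 0.55422128 -0.16790418  0.016     ] [ 0.50823252 -0.26875418  0.016     ]
[ 0.55254605 -0.17113078  0.016     ] [ 0.51123149 -0.26592854  0.016     ]
now [ 0.4684 -0.249   0.3011] yaw 23.87 tilt z [-0. -0. -1.] F [ 0.48 -0.22  0.81] op 1.003 t 1.2
shift cm [-3.63 -2.26  8.11] rows 2 each [-1.81 -1.13  4.05] turn deg 0 x 0.0
```

```bash
python3 - <<'E'
from h import *
plan([.436,-.30,.20]);
E
```

```text
now [ 0.4684 -0.249   0.3011] yaw 23.87 tilt z [-0. -0. -1.] F [ 0.48 -0.22  0.81] op 1.003 t 1.2
shift cm [-5.02  3.35 10.11] rows 3 each [-1.67  1.12  3.37] turn deg 0 x 0.0
```

Call:
apply_moves:
  plan:
    - [[-1.7,1.1,3.4],0,1]
    - [[-1.7,1.1,3.4],0,1]
    - [[-1.7,1.1,3.4],0,1]
    - [[0,0,0],0,1]
    - [[0,0,0],0,1]

```text
clock: 1.7
ee_pos: [0.4345, -0.3009, 0.1992]
eef_rot: [0.979, 0.205, -0.0, -0.0]
ft_force: [0.8, -0.5, 0.4]
opening: 0.998
```

```bash
python3 - <<'E'
from h import *
c=snap('wrist','wrist2.png'); plan([.479,-.203,.20]); print(c['origin'])
im=cv2.cvtColor(c['pixels'],cv2.COLOR_RGB2BGR); im=np.clip(255*(im/255.)**0.45,0,255).astype(np.uint8); cv2.imwrite('pics/wrist2b.png',im)
E
```

```text
now [ 0.4351 -0.3006  0.2001] yaw 23.72 tilt z [ 0.001 -0.    -1.   ] F [ 0.24 -0.02  0.36] op 0.999 t 1.75
shift cm [ 7.94 -7.17  0.  ] rows 3 each [ 2.65 -2.39  0.  ] turn deg 0 x 0.0
[ 0.50871824 -0.26826135  0.31919467]
```

View pics/wrist2b.png

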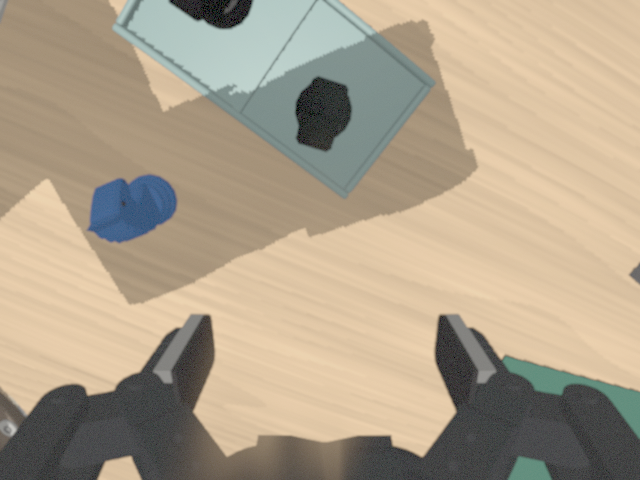

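```bash
python3 - <<'E'
from h import *
im=cv2.imread('pics/wrist2b.png'); cv2.imwrite('pics/w2c.png',cv2.resize(im[65:165,275:375],(600,600),interpolation=cv2.INTER_CUBIC))
E
```

```text
(no output)
```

View pics/w2c.png

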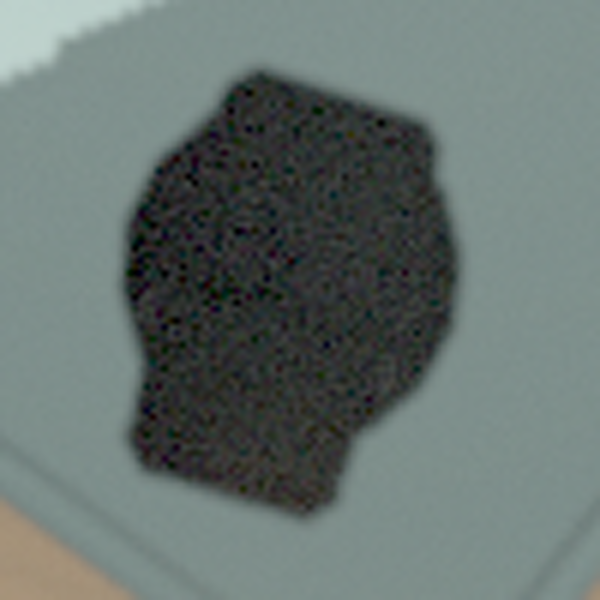

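Call:
apply_moves:
  plan:
    - [[2.6,-2.4,0],0,1]
    - [[2.6,-2.4,0],0,1]
    - [[2.6,-2.4,0],0,1]
    - [[0,0,0],0,1]
    - [[0,0,0],0,1]

```text
clock: 2.25
ee_pos: [0.4782, -0.2019, 0.2007]
eef_rot: [0.978, 0.207, 0.001, 0.001]
ft_force: [0.0, -0.8, -0.1]
opening: 0.998
```

```bash
python3 - <<'E'
from h import *
c=snap('wrist','wrist3.png'); plan([.479,-.203,.20]); print(c['origin'], proj(c,[.553,-.17,.09]))
im=cv2.cvtColor(c['pixels'],cv2.COLOR_RGB2BGR); im=np.clip(255*(im/255.)**0.45,0,255).astype(np.uint8); cv2.imwrite('pics/wrist3b.png',im)
cv2.imwrite('pics/w3c.png',cv2.resize(im[65:165,275:375],(600,600),interpolation=cv2.INTER_CUBIC))
E
```

```text
now [ 0.4779 -0.2025  0.2004] yaw 23.87 tilt z [ 0.002 -0.001 -1.   ] F [ 0.41 -0.61  1.04] op 1.001 t 2.3
shift cm [0.08 0.09 0.04] rows 1 each [0.08 0.09 0.04] turn deg 0 x 0.0
[ 0.55191634 -0.16857467  0.32083989] (np.float64(326.60334231854694), np.float64(112.94769602743185))
```

View pics/w3c.png

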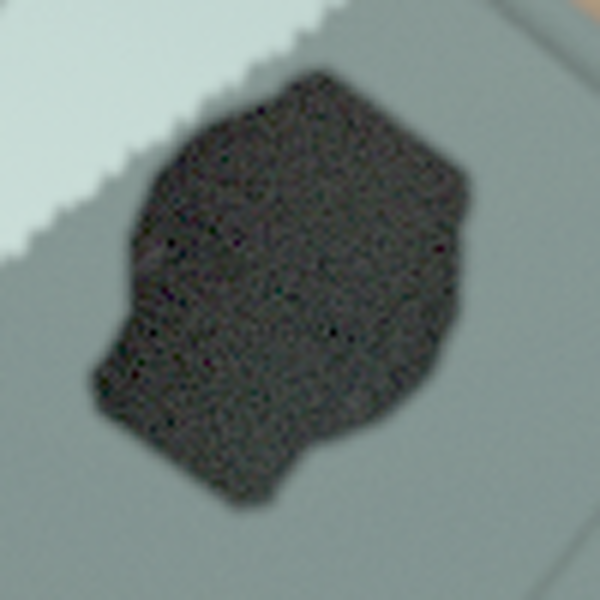

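```bash
python3 - <<'E'
from h import *
for f,cen,top,bot,e in [('wrist2.png',(292,270),(346,99),(224,490),[(260,70),(432,128),(140,462),(308,518)]),('wrist3.png',(297,275),(395,124),(168,450),[(320,68),(470,180),(95,395),(240,505)])]:
    c=load(f); P=lambda q,z: onz(c,275+q[0]/6,65+q[1]/6,z)[:2]
    C=P(cen,.012); B=P(top,.075);N=P(bot,.075)
    d=N-B; print(f,'foot',C.round(4),'back',np.linalg.norm(B-C),'nose',np.linalg.norm(N-C),'head',np.degrees(np.arctan2(d[1],d[0])))
    for i in (0,2):
        d=P(e[i+1],.075)-P(e[i],.075); print('  edge',np.degrees(np.arctan2(d[1],d[0])), np.linalg.norm(d))
# foot circle by mask
E
```

```text
wrist2.png foot [ 0.5103 -0.2666] back 0.016730026617292528 nose 0.023128800879311028 head -174.26165785723566
  edge -84.03733260328413 0.017756635202912565
  edge -84.58431124462338 0.018070621845973526
wrist3.png foot [ 0.5541 -0.1684] back 0.017001228682007055 nose 0.02219596138467724 head 168.13193341937364
  edge -101.19957686847187 0.018327943799413642
  edge -103.05776288001422 0.018438680054180437
```

```bash
python3 - <<'E'
from h import *
plan([.44,.155,.20],16.8)
E
```

```text
now [ 0.4779 -0.2025  0.2004] yaw 23.87 tilt z [ 0.002 -0.001 -1.   ] F [ 0.41 -0.61  1.04] op 1.001 t 2.3
shift cm [ 1.100e+01 -3.422e+01 -1.000e-02] rows 8 each [ 1.38 -4.28 -0.  ] turn deg 7.07 x 1.0
```

Call:
apply_moves:
  plan:
    - [[1.4,-4.3,0],0,-1]
    - [[1.4,-4.3,0],0,-1]
    - [[1.4,-4.3,0],0,-1]
    - [[1.4,-4.3,0],0,-1]
    - [[1.4,-4.3,0],0,-1]

```text
clock: 2.8
ee_pos: [0.4546, 0.0232, 0.1999]
eef_rot: [0.979, 0.205, 0.001, 0.0]
ft_force: [0.5, 0.0, 0.8]
opening: 0.147
```

Call:
apply_moves:
  plan:
    - [[1.4,-4.3,0],0,-1]
    - [[1.4,-4.3,0],0,-1]
    - [[1.4,-4.3,0],0,-1]
    - [[0,0,0],7.1,-1]
    - [[0,0,0],0,-1]

```text
clock: 3.3
ee_pos: [0.4412, 0.1579, 0.1997]
eef_rot: [0.989, 0.145, 0.0, 0.0]
ft_force: [-0.7, -1.7, 0.2]
opening: -0.005
```

```bash
python3 - <<'E'
from h import *
c=snap('wrist','wrist4.png'); plan([.44,.155,.20],16.8); print(c['origin'])
E
```

```text
now [0.4413 0.1571 0.1996] yaw 16.84 tilt z [ 0.001 -0.    -1.   ] F [ 0.32 -1.    0.54] op -0.002 t 3.35
shift cm [-0.19  0.17 -0.04] rows 1 each [-0.19  0.17 -0.04] turn deg 0.04 x 1.0
[0.51857217 0.18142592 0.31979594]
```

View pics/wrist4.png

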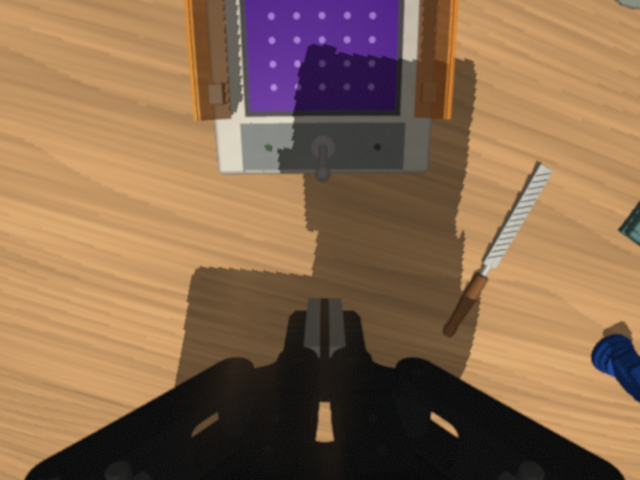

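```bash
python3 - <<'E'
from h import *
c=load('wrist4.png')
print('pivot',onz(c,322,148,.032),'tip',onz(c,322,173,.064))
l=onz(c,220,172,.026);r=onz(c,428,171.5,.026);d=l-r;print('front',l,r,np.linalg.norm(d),'yaw',np.degrees(np.arctan2(-d[0],d[1])),'mid',(l+r)/2)
wl=onz(c,245,113,.0285);wr=onz(c,399,113,.0285);print('win',wl,wr,np.linalg.norm(wl-wr),(wl+wr)/2)
y=np.radians(16.8);ax=np.array([np.cos(y),np.sin(y)])
print('window centre est', (((wl+wr)/2)[:2]+.047*ax),((l+r)/2)[:2]+.093*ax,onz(c,322,148,.032)[:2]+.073*ax)
E
```

```text
pivot [0.49497966 0.17608259 0.032     ] tip [0.48215122 0.17206478 0.064     ]
front [0.4555563 0.24491   0.026    ] [0.50116453 0.09431118 0.026     ] 0.15735347380017792 yaw 16.8487193381488 mid [0.47836042 0.16961059 0.026     ]
win [0.50278326 0.23619439 0.0285    ] [0.53456941 0.13019738 0.0285    ] 0.11066039979727167 [0.51867633 0.18319589 0.0285    ]
window centre est [0.56367035 0.19678038] [0.56739113 0.19649055] [0.56486398 0.19718192]
```

```bash
python3 - <<'E'
from h import *
plan([.451,.1655,.079],16.8)
E
```

```text
now [0.4413 0.1571 0.1996] yaw 16.84 tilt z [ 0.001 -0.    -1.   ] F [ 0.32 -1.    0.54] op -0.002 t 3.35
shift cm [ 1.16 -0.52 12.06] rows 3 each [ 0.39 -0.17  4.02] turn deg 0.04 x 1.0
```

Call:
apply_moves:
  plan:
    - [[0.4,-0.2,4],0,-1]
    - [[0.4,-0.2,4],0,-1]
    - [[0.3,-0.1,4],0,-1]
    - [[0,0,0],0,-1]
    - [[0,0,0],0,-1]

```text
clock: 3.85
ee_pos: [0.4504, 0.1644, 0.0798]
eef_rot: [0.989, 0.145, -0.001, 0.0]
ft_force: [0.4, -0.0, 0.5]
opening: -0.001
```

```bash
python3 - <<'E'
from h import *
c=snap('wrist','wrist5.png'); plan([.495-.001,.1756+.003,.079],16.8)
cv2.imwrite('pics/w5c.png',cv2.resize(cv2.cvtColor(c['pixels'],cv2.COLOR_RGB2BGR)[150:400,200:450],(600,600)))
E
```

```text
now [0.4508 0.1648 0.0807] yaw 16.72 tilt z [ 0.001  0.    -1.   ] F [-0.09 -0.99  1.13] op -0.001 t 3.9
shift cm [ 4.54 -0.08  0.17] rows 1 each [ 4.54 -0.08  0.17] turn deg -0.08 x 1.0
```

View pics/w5c.png

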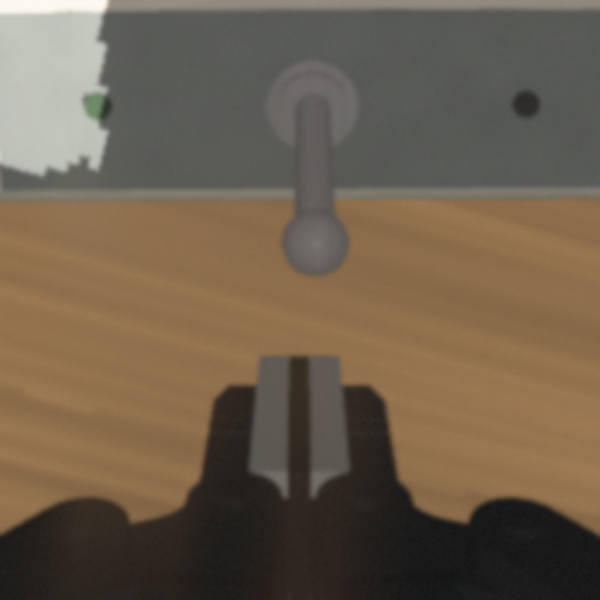

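Call:
apply_moves:
  plan:
    - [[1.0,0,0.2],0,-1]
    - [[0.8,0,0],0,-1]
    - [[0.8,0,0],0,-1]
    - [[0.6,0,0],0,-1]
    - [[0.4,0,0],0,-1]

```text
clock: 4.4
ee_pos: [0.4852, 0.1761, 0.0775]
eef_rot: [0.989, 0.146, 0.0, 0.0]
ft_force: [-1.1, -0.6, 1.9]
opening: 0.001
```

Call:
apply_moves:
  plan:
    - [[0.4,0,0],0,-1]
    - [[0.2,0,0],0,-1]
    - [[0.2,0,0],0,-1]
    - [[0,0,0],0,-1]
    - [[0,0,0],0,-1]

```text
clock: 4.9
ee_pos: [0.4923, 0.1782, 0.0772]
eef_rot: [0.989, 0.145, 0.0, 0.0]
ft_force: [-0.9, 0.9, 0.1]
opening: -0.003
```

```bash
python3 - <<'E'
from h import *
c=snap('wrist','wrist6.png'); plan([.495-.001,.1756+.003,.079],16.8)
cv2.imwrite('pics/w6c.png',cv2.resize(cv2.cvtColor(c['pixels'],cv2.COLOR_RGB2BGR)[150:400,200:450],(600,600)))
E
```

```text
now [0.4922 0.1782 0.0773] yaw 16.73 tilt z [ 0. -0. -1.] F [-0.56 -0.16  0.76] op -0.0 t 4.95
shift cm [ 0.18  0.01 -0.17] rows 1 each [ 0.18  0.01 -0.17] turn deg -0.07 x 1.0
```

View pics/w6c.png

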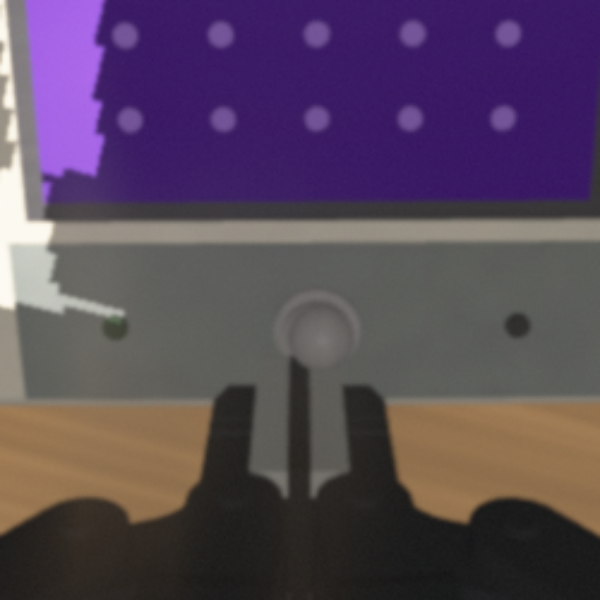

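Call:
apply_moves:
  plan:
    - [[0.4,0,0],0,-1]
    - [[0.3,0,0],0,-1]
    - [[0.2,0,0],0,-1]
    - [[0,0,0],0,-1]
    - [[0,0,0],0,-1]

```text
clock: 5.45
ee_pos: [0.4948, 0.1792, 0.0765]
eef_rot: [0.989, 0.146, -0.008, 0.001]
ft_force: [-28.3, -10.4, 15.0]
opening: -0.002
```

```bash
python3 - <<'E'
from h import *
c=snap('wrist','wrist7.png'); plan([.495-.001,.1756+.003,.079],16.8)
cv2.imwrite('pics/w7c.png',cv2.resize(cv2.cvtColor(c['pixels'],cv2.COLOR_RGB2BGR)[150:400,200:450],(600,600)))
c6=load('wrist6.png'); p=onz(c6,200+320/2.4,150+340/2.4,.067); print(p, (p[0]-.495)*.957+(p[1]-.1756)*.29)
E
```

```text
now [0.4948 0.1791 0.0765] yaw 16.74 tilt z [-0.015 -0.004 -1.   ] F [-27.07 -10.34  14.88] op -0.001 t 5.5
shift cm [-0.1   0.03 -0.25] rows 1 each [-0.1   0.03 -0.25] turn deg -0.06 x 1.0
[0.51048924 0.18044898 0.067     ] 0.016229405609488514
```

View pics/w7c.png

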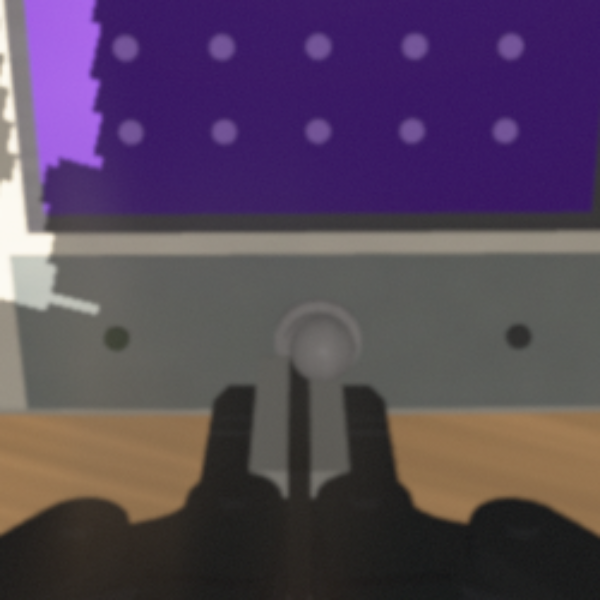

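Call:
apply_moves:
  plan:
    - [[-1.2,0,0],0,-1]
    - [[-1.2,0,0],0,-1]
    - [[0,0,-4],0,-1]
    - [[0,0,-4],0,-1]
    - [[0,0,-4],0,-1]

```text
clock: 6.0
ee_pos: [0.4777, 0.1738, 0.1988]
eef_rot: [0.989, 0.145, 0.0, 0.0]
ft_force: [0.8, 0.2, 0.1]
opening: -0.0
```

```bash
python3 - <<'E'
from h import *
c=snap('wrist','wrist8.png'); plan([.557,-.169,.19],-12)
cv2.imwrite('pics/w8c.png',cv2.resize(cv2.cvtColor(c['pixels'],cv2.COLOR_RGB2BGR)[50:300,200:450],(600,600)))
E
```

```text
now [0.4797 0.1743 0.2046] yaw 16.73 tilt z [ 0.009  0.002 -1.   ] F [1.85 0.07 5.71] op -0.001 t 6.05
shift cm [-2.5  35.1   1.47] rows 8 each [-0.31  4.39  0.18] turn deg 28.73 x 4.0
```

View pics/w8c.png

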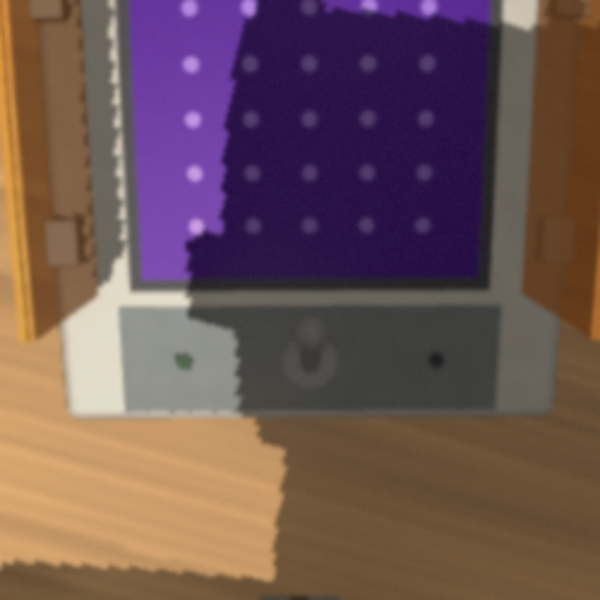

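The toggle now leans toward the window: its tip is at crop (310,328), behind the pivot at (310,360). It is on. Next is the nearer knight, K1.

Call:
apply_moves:
  plan:
    - [[-0.3,4.4,0.2],0,0.3]
    - [[-0.3,4.4,0.2],0,0.3]
    - [[-0.3,4.4,0.2],0,0.3]
    - [[-0.3,4.4,0.2],0,0.3]
    - [[-0.3,4.4,0.2],0,0.3]

```text
clock: 6.55
ee_pos: [0.5271, -0.043, 0.1873]
eef_rot: [0.989, 0.145, 0.001, 0.0]
ft_force: [0.8, 0.2, 0.5]
opening: 0.648
```

Call:
apply_moves:
  plan:
    - [[-0.3,4.4,0.2],0,0.3]
    - [[-0.3,4.4,0.2],0,0.3]
    - [[-0.3,4.4,0.2],0,0.3]
    - [[0,0,0],7.2,0.3]
    - [[0,0,0],7.2,0.3]

```text
clock: 7.05
ee_pos: [0.5562, -0.1717, 0.1808]
eef_rot: [1.0, 0.017, 0.0, 0.0]
ft_force: [0.0, 0.5, 0.3]
opening: 0.651
```

Call:
apply_moves:
  plan:
    - [[0,0,0],7.2,0.3]
    - [[0,0,0],7.2,0.3]
    - [[0,0,0],0,0.3]
    - [[0,0,0],0,0.3]

```text
clock: 7.45
ee_pos: [0.5562, -0.1702, 0.1812]
eef_rot: [0.995, -0.103, 0.0, 0.0]
ft_force: [-0.4, -1.1, 0.4]
opening: 0.647
```

```bash
python3 - <<'E'
from h import *
c=snap('wrist','wrist9.png'); plan([.557,-.169,.16],-12)
E
```

```text
now [ 0.5562 -0.1702  0.1813] yaw -11.88 tilt z [ 0. -0. -1.] F [0.13 0.02 0.18] op 0.65 t 7.5
shift cm [ 0.06 -0.14  2.13] rows 1 each [ 0.06 -0.14  2.13] turn deg 0.12 x 1.0
```

View pics/wrist9.png

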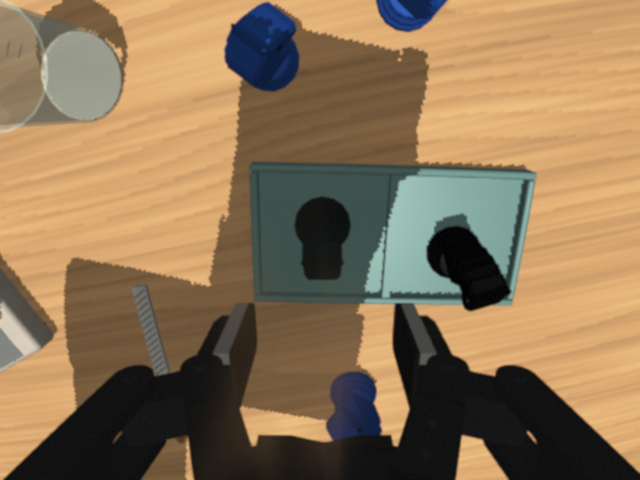

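The jaws are centred on K1 at (322,235), with its head aligned to the tool. Descending.

Call:
apply_moves:
  plan:
    - [[0.1,-0.1,3.5],0,0.3]
    - [[0,0,3.5],0,0.3]
    - [[0,0,2.6],0,0.3]
    - [[0,0,2.0],0,0.3]
    - [[0,0,0],0,0.3]

```text
clock: 8.0
ee_pos: [0.5564, -0.169, 0.063]
eef_rot: [0.995, -0.104, -0.002, -0.001]
ft_force: [0.1, 0.4, -0.1]
opening: 0.652
```

```bash
python3 - <<'E'
from h import *
c=snap('wrist','wrist10.png'); plan([.557,-.169,.065],-12)
E
```

```text
now [ 0.557  -0.1693  0.0646] yaw -11.97 tilt z [-0.002  0.001 -1.   ] F [ 0.25 -0.45  0.59] op 0.65 t 8.05
shift cm [-0.01 -0.03 -0.04] rows 1 each [-0.01 -0.03 -0.04] turn deg 0.03 x 1.0
```

View pics/wrist10.png

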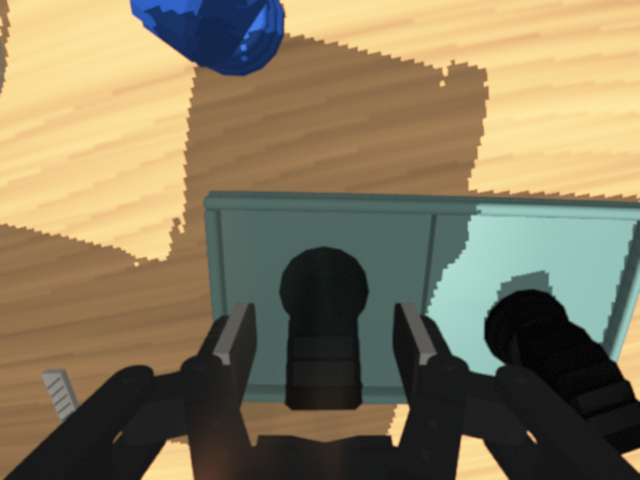

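Call:
apply_moves:
  plan:
    - [[0,0,0],0,-0.2]
    - [[0,0,0],0,-1]
    - [[0,0,0],0,-1]
    - [[0,0,0],0,-1]
    - [[0,0,0],0,-1]

```text
clock: 8.55
ee_pos: [0.558, -0.1697, 0.0667]
eef_rot: [0.994, -0.105, 0.001, 0.0]
ft_force: [0.5, 0.5, 7.4]
opening: 0.276
```

Call:
apply_moves:
  plan:
    - [[0,0,-0.5],0,-1]
    - [[0,0,-0.8],0,-1]
    - [[0,0,-1.0],0,-1]
    - [[0,0,-0.9],0,-1]
    - [[0,0,0],0,-1]

```text
clock: 9.05
ee_pos: [0.5579, -0.1696, 0.0989]
eef_rot: [0.994, -0.105, 0.001, 0.0]
ft_force: [0.1, -1.0, -0.9]
opening: 0.271
```

Call:
apply_moves:
  plan:
    - [[0,0,0],0,-1]
    - [[0,0,0],0,-1]

```text
clock: 9.25
ee_pos: [0.5572, -0.1694, 0.0971]
eef_rot: [0.994, -0.105, -0.0, -0.0]
ft_force: [0.1, 0.1, 0.5]
opening: 0.275
```

Call:
apply_moves:
  plan:
    - [[0,0,0],0,-1]

```text
clock: 9.35
ee_pos: [0.5572, -0.1694, 0.0969]
eef_rot: [0.994, -0.105, -0.0, -0.0]
ft_force: [0.4, -0.6, -0.3]
opening: 0.275
```

Call:
apply_moves:
  plan:
    - [[0,0,0],0,-1]

```text
clock: 9.45
ee_pos: [0.5572, -0.1694, 0.097]
eef_rot: [0.994, -0.105, -0.0, -0.0]
ft_force: [0.2, -0.0, -0.8]
opening: 0.271
```

```bash
python3 - <<'E'
from h import *
import pickle
print([env.state()['ft_force'].round(2)]);
F=[]
for i in range(6): c=env.camera('wrist'); F.append(env.state()['ft_force'])
print(np.array(F).round(2),np.mean(F,0)); plan([.557,-.169,.097],-12)
c=snap('wrist','wrist11.png')
E
```

```text
[array([ 0.2 , -0.03, -0.8 ])]
[[-0.93 -0.89 -0.41]
 [ 0.15 -0.55 -0.49]
 [ 0.09  0.65 -0.77]
 [ 1.03 -0.19 -1.12]
 [ 0.5   0.21 -1.48]
 [-0.28  0.16 -1.38]] [ 0.09513383 -0.10043102 -0.94167329]
now [ 0.5573 -0.1695  0.0973] yaw -12.08 tilt z [-0. -0. -1.] F [-0.28  0.16 -1.38] op 0.271 t 9.75
shift cm [-0.04 -0.04  0.03] rows 1 each [-0.04 -0.04  0.03] turn deg -0.08 x 1.0
```

View pics/wrist11.png

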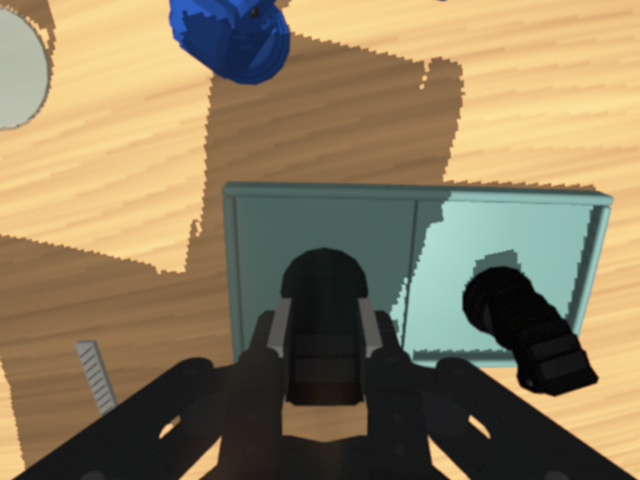

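Call:
apply_moves:
  plan:
    - [[0,0,1.0],0,-1]
    - [[0,0,1.0],0,-1]
    - [[0,0,0.7],0,-1]
    - [[0,0,0.3],0,-1]
    - [[0,0,0.1],0,-1]

```text
clock: 10.3
ee_pos: [0.557, -0.1693, 0.0666]
eef_rot: [0.994, -0.105, -0.001, -0.0]
ft_force: [-6.8, 3.6, 20.2]
opening: 0.27
```

Call:
apply_moves:
  plan:
    - [[0,0,0],0,-1]
    - [[0,0,0],0,-1]

```text
clock: 10.5
ee_pos: [0.5569, -0.1692, 0.0666]
eef_rot: [0.994, -0.105, -0.0, -0.0]
ft_force: [-4.3, 1.8, 8.5]
opening: 0.272
```

Call:
apply_moves:
  plan:
    - [[0,0,-0.1],0,-0.3]
    - [[0,0,0],0,-0.2]
    - [[0,0,0],0,0.1]
    - [[0,0,0],0,0.3]
    - [[0,0,0],0,0.3]

```text
clock: 11.0
ee_pos: [0.5573, -0.1695, 0.0672]
eef_rot: [0.994, -0.105, -0.0, 0.0]
ft_force: [-1.0, 1.2, -0.1]
opening: 0.653
```

Call:
apply_moves:
  plan:
    - [[0,0,-2],0,0.3]
    - [[0,0,-4],0,0.3]
    - [[0,0,-4],0,0.3]
    - [[0,0,0],0,0.3]
    - [[0,0,0],0,0.3]

```text
clock: 11.5
ee_pos: [0.5574, -0.1694, 0.1678]
eef_rot: [0.994, -0.105, 0.001, 0.0]
ft_force: [-0.4, -0.2, -1.1]
opening: 0.65
```

```bash
python3 - <<'E'
from h import *
F=[]
for i in range(6): c=env.camera('wrist'); F.append(env.state()['ft_force'])
print(np.mean(F,0)); plan([.5133,-.2663,.165],5.7)
c=snap('wrist','wrist12.png')
E
```

```text
[-0.14713055 -0.02954203 -0.13485277]
now [ 0.5571 -0.1693  0.1662] yaw -12.08 tilt z [-0.002  0.001 -1.   ] F [-0.31 -0.04 -0.88] op 0.649 t 11.8
shift cm [-2.25 10.4   0.12] rows 3 each [-0.75  3.47  0.04] turn deg -17.78 x 3.0
```

View pics/wrist12.png

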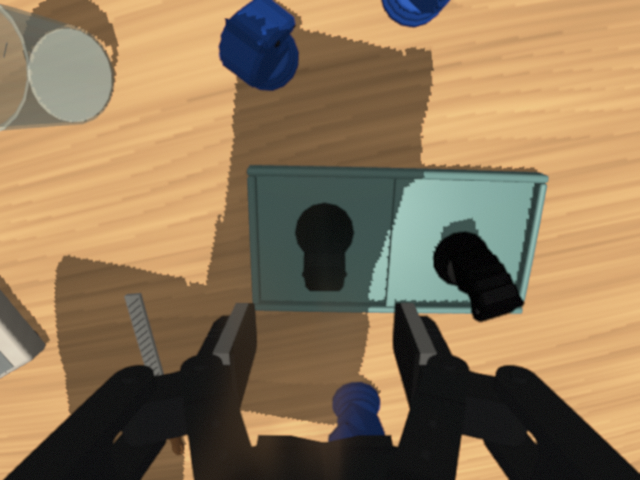

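K1 stands upright again in its bay at (324,245). The mean force change was about 0.8 N, so it looks like the light one. Now K2.

Call:
apply_moves:
  plan:
    - [[-0.7,3.5,0],0,0.3]
    - [[-0.7,3.5,0],0,0.3]
    - [[-0.8,3.4,0],0,0.3]
    - [[0,0,0],-8,0.3]
    - [[0,0,0],-8,0.3]

```text
clock: 12.35
ee_pos: [0.5135, -0.2676, 0.1668]
eef_rot: [0.999, 0.036, -0.0, -0.0]
ft_force: [-0.1, 1.0, 0.2]
opening: 0.652
```

Call:
apply_moves:
  plan:
    - [[0,0,0],-1.8,0.3]
    - [[0,0,0],0,0.3]
    - [[0,0,0],0,0.3]

```text
clock: 12.65
ee_pos: [0.514, -0.2665, 0.167]
eef_rot: [0.999, 0.049, -0.0, -0.0]
ft_force: [-0.1, -0.2, 0.9]
opening: 0.65
```

```bash
python3 - <<'E'
from h import *
c=snap('wrist','wrist13.png');plan([.5133,-.2663,.065],5.7)
E
```

```text
now [ 0.514  -0.2664  0.1671] yaw 5.66 tilt z [-0.  0. -1.] F [ 0.18  0.13 -1.35] op 0.653 t 12.7
shift cm [-0.07 -0.02 10.21] rows 3 each [-0.02 -0.01  3.4 ] turn deg -0.04 x 1.0
```

View pics/wrist13.png

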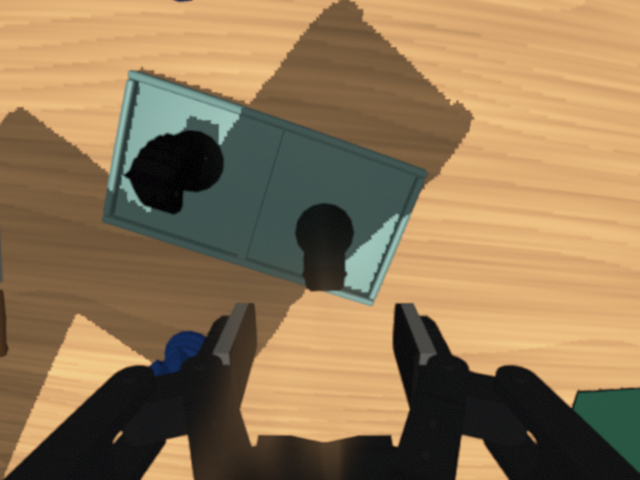

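Aligned on K2 at (324,245), so I'll descend and grip.

Call:
apply_moves:
  plan:
    - [[-0.1,0,3.5],0,0.3]
    - [[0,0,3.5],0,0.3]
    - [[0,0,2.2],0,0.3]
    - [[0,0,1.0],0,0.3]
    - [[0,0,0],0,0.3]

```text
clock: 13.2
ee_pos: [0.5128, -0.2664, 0.0644]
eef_rot: [0.999, 0.05, -0.001, -0.001]
ft_force: [-0.9, 0.4, 0.6]
opening: 0.647
```

Call:
apply_moves:
  plan:
    - [[0,0,0],0,-0.2]
    - [[0,0,0],0,-1]
    - [[0,0,0],0,-1]
    - [[0,0,0],0,-1]
    - [[0,0,0],0,-1]

```text
clock: 13.7
ee_pos: [0.5136, -0.2669, 0.0666]
eef_rot: [0.999, 0.05, 0.001, 0.001]
ft_force: [-0.5, 1.3, 6.9]
opening: 0.267
```

Call:
apply_moves:
  plan:
    - [[0,0,-0.5],0,-1]
    - [[0,0,-0.8],0,-1]
    - [[0,0,-1.0],0,-1]
    - [[0,0,-0.9],0,-1]
    - [[0,0,0],0,-1]

```text
clock: 14.2
ee_pos: [0.5135, -0.267, 0.0989]
eef_rot: [0.999, 0.05, 0.001, 0.001]
ft_force: [-0.3, 0.4, -2.1]
opening: 0.277
```

Call:
apply_moves:
  plan:
    - [[0,0,0],0,-1]
    - [[0,0,0],0,-1]
    - [[0,0,0],0,-1]

```text
clock: 14.5
ee_pos: [0.5129, -0.2665, 0.0969]
eef_rot: [0.999, 0.05, -0.0, -0.0]
ft_force: [-0.0, 0.3, -1.6]
opening: 0.274
```

```bash
python3 - <<'E'
from h import *
F=[]
for i in range(8): c=env.camera('wrist'); F.append(env.state()['ft_force'])
print(np.mean(F,0),np.array(F)[:,2].round(2)); plan([.5133,-.2663,.097],5.7)
c=snap('wrist','wrist14.png')
E
```

```text
[ 0.02978926 -0.2949456  -2.37269397] [-1.94 -2.91 -2.67 -2.11 -2.7  -1.9  -1.73 -3.03]
now [ 0.513  -0.2666  0.0972] yaw 5.72 tilt z [-0. -0. -1.] F [-0.42 -0.2  -3.03] op 0.275 t 14.9
shift cm [ 0.03 -0.03  0.02] rows 1 each [ 0.03 -0.03  0.02] turn deg 0.02 x 1.0
```

View pics/wrist14.png

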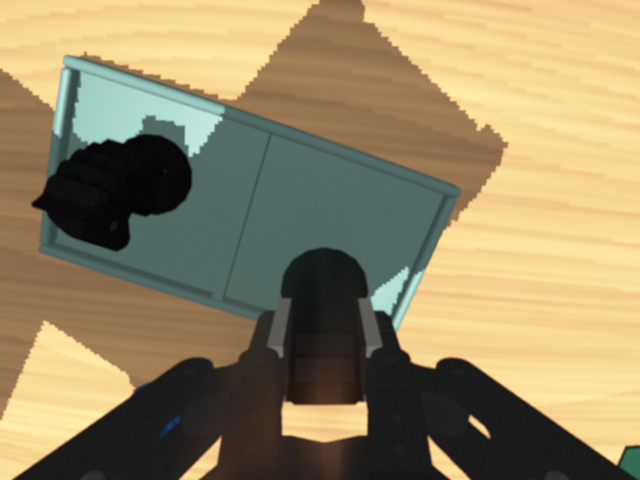

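K1 measured −0.9 N and K2 −2.4 N, so K2 is the heavier knight (about 240 g). I'll lift it high and carry it to the pad.

Call:
apply_moves:
  plan:
    - [[0,0,-2],0,-1]
    - [[0,0,-3.5],0,-1]
    - [[0,0,-3.5],0,-1]
    - [[0,0,-3],0,-1]
    - [[0,0,-1.3],0,-1]

```text
clock: 15.45
ee_pos: [0.5135, -0.2669, 0.233]
eef_rot: [0.999, 0.05, 0.002, 0.001]
ft_force: [-0.6, -0.6, -2.2]
opening: 0.273
```

```bash
python3 - <<'E'
from h import *
plan([.568,.1976,.23],16.8,4)
E
```

```text
now [ 0.5135 -0.2669  0.233 ] yaw 5.73 tilt z [ 0.003 -0.002 -1.   ] F [-0.58 -0.65 -2.16] op 0.273 t 15.45
shift cm [ 10.05 -45.68   0.22] rows 12 each [ 0.84 -3.81  0.02] turn deg -11.07 x 2.0
```

Call:
apply_moves:
  plan:
    - [[0.4,-1.8,0],0,-1]
    - [[0.7,-3,0],0,-1]
    - [[0.9,-4,0],0,-1]
    - [[0.9,-4,0],0,-1]
    - [[0.9,-4,0],0,-1]

```text
clock: 15.95
ee_pos: [0.5334, -0.0934, 0.2287]
eef_rot: [0.999, 0.05, -0.001, -0.0]
ft_force: [1.0, 0.4, -2.6]
opening: 0.272
```

Call:
apply_moves:
  plan:
    - [[0.9,-4,0],0,-1]
    - [[0.9,-4,0],0,-1]
    - [[0.9,-4,0],0,-1]
    - [[0.9,-4,0],0,-1]
    - [[0.9,-4,0],0,-1]

```text
clock: 16.45
ee_pos: [0.558, 0.1102, 0.2287]
eef_rot: [0.999, 0.05, -0.001, 0.0]
ft_force: [0.1, -0.6, -2.7]
opening: 0.27
```

Call:
apply_moves:
  plan:
    - [[0.8,-4,0],0,-1]
    - [[0.6,-3,0],0,-1]
    - [[0.3,-1.9,0],0,-1]
    - [[0,0,0],-5.5,-1]
    - [[0,0,0],-5.5,-1]

```text
clock: 16.95
ee_pos: [0.5658, 0.1995, 0.2283]
eef_rot: [0.989, 0.148, -0.001, 0.0]
ft_force: [-0.2, 0.1, -2.4]
opening: 0.276
```

Call:
apply_moves:
  plan:
    - [[0,0,0],0,-1]
    - [[0,0,0],0,-1]

```text
clock: 17.15
ee_pos: [0.5664, 0.1983, 0.2292]
eef_rot: [0.99, 0.144, -0.001, 0.0]
ft_force: [0.1, 0.1, -1.7]
opening: 0.273
```

```bash
python3 - <<'E'
from h import *
plan([.568,.1976,.11],16.8,4)
c=snap('wrist','wrist15.png'); snap('scene','scene15.png'); snap('top','top15.png')
E
```

```text
now [0.5664 0.1983 0.2292] yaw 16.57 tilt z [-0.002 -0.    -1.   ] F [ 0.08  0.15 -1.71] op 0.273 t 17.15
shift cm [ 0.15  0.11 11.92] rows 3 each [0.05 0.04 3.97] turn deg -0.23 x 1.0
```

View pics/wrist15.png

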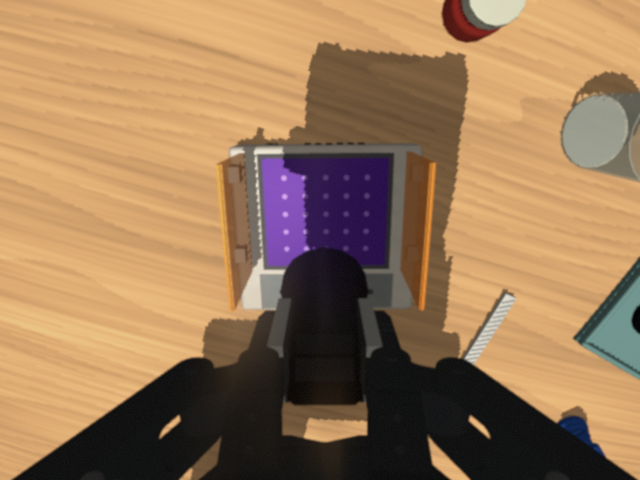

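View pics/scene15.png

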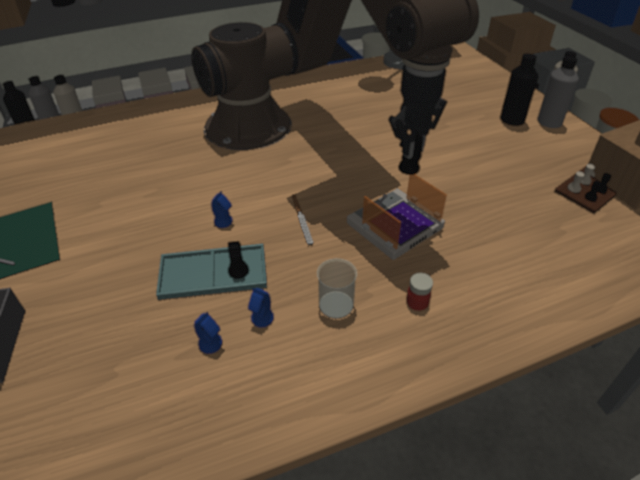

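```bash
python3 - <<'E'
from h import *
c=load('wrist15.png')
a=onz(c,260,155,.0285);b=onz(c,389,155,.0285);m=(a+b)/2;y=np.radians(16.8)
print(np.linalg.norm(a-b),m,m[:2]-.047*np.array([np.cos(y),np.sin(y)]))
E
```

```text
0.10486635180931968 [0.61238087 0.21222996 0.0285    ] [0.56738685 0.19864546]
```

Call:
apply_moves:
  plan:
    - [[0.1,0.1,2],0,-1]
    - [[0,0,2],0,-1]
    - [[0,0,2],0,-1]
    - [[0,0,1],0,-1]
    - [[0,0,0],0,-1]

```text
clock: 17.8
ee_pos: [0.5678, 0.1972, 0.1591]
eef_rot: [0.989, 0.145, -0.001, 0.0]
ft_force: [0.5, 0.2, -2.7]
opening: 0.27
```

```bash
python3 - <<'E'
from h import *
plan([.568,.1976,.11],16.8,4)
c=snap('scene','scene16.png'); im=cv2.cvtColor(c['pixels'],cv2.COLOR_RGB2BGR)
cv2.imwrite('pics/s16.png',cv2.resize(im[120:280,320:480],(600,600),interpolation=cv2.INTER_CUBIC))
c=snap('top','top16.png'); im=cv2.cvtColor(c['pixels'],cv2.COLOR_RGB2BGR)
cv2.imwrite('pics/t16.png',cv2.resize(im[180:340,130:290],(600,600),interpolation=cv2.INTER_CUBIC))
E
```

```text
now [0.5678 0.1972 0.1591] yaw 16.67 tilt z [-0.002 -0.001 -1.   ] F [ 0.5   0.2  -2.67] op 0.27 t 17.8
shift cm [ 0.04 -0.03  4.91] rows 2 each [ 0.02 -0.02  2.46] turn deg -0.13 x 1.0
```

View pics/s16.png

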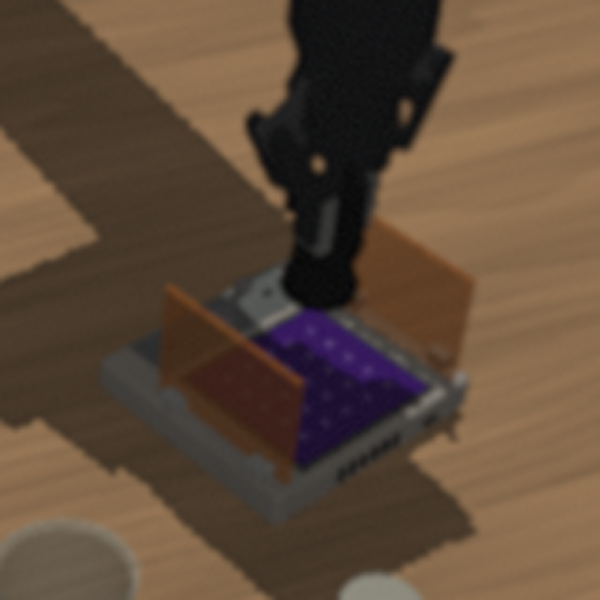

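View pics/t16.png

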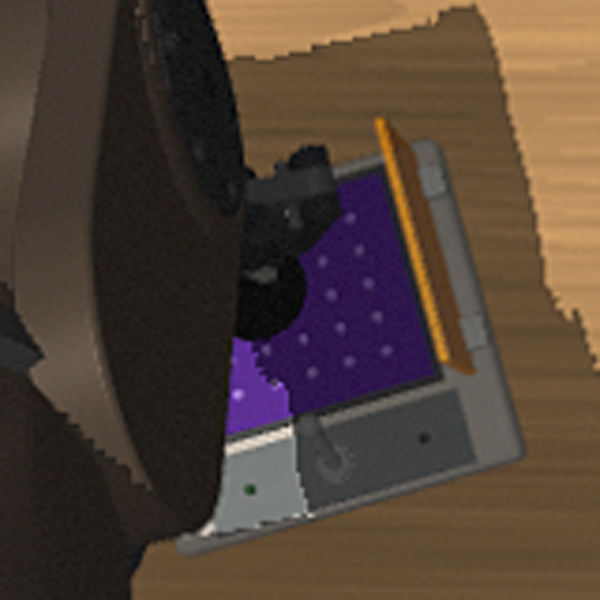

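The base is over the glass, clear of both screens, and the toggle still leans toward the window. Final descent.

Call:
apply_moves:
  plan:
    - [[0,0,1.5],0,-1]
    - [[0,0,1.5],0,-1]
    - [[0,0,1.2],0,-1]
    - [[0,0,0.7],0,-1]
    - [[0,0,0],0,-1]

```text
clock: 18.4
ee_pos: [0.5681, 0.1974, 0.1109]
eef_rot: [0.989, 0.145, -0.0, 0.0]
ft_force: [-0.7, -0.4, -2.8]
opening: 0.274
```

Call:
apply_moves:
  plan:
    - [[0,0,0],0,-1]
    - [[0,0,0],0,-1]
    - [[0,0,0],0,-1]

```text
clock: 18.7
ee_pos: [0.5684, 0.1975, 0.1118]
eef_rot: [0.989, 0.145, 0.0, 0.0]
ft_force: [-0.7, 0.3, -2.8]
opening: 0.272
```

```bash
python3 - <<'E'
from h import *
plan([.568,.1976,.11],16.8,4); print(abs(env.state()['qvel']).max())
c=snap('scene','scene17.png'); im=cv2.cvtColor(c['pixels'],cv2.COLOR_RGB2BGR)
a=cv2.resize(im[120:280,320:480],(400,400),interpolation=cv2.INTER_CUBIC);b=cv2.resize(im[210:310,150:280],(400,400),interpolation=cv2.INTER_CUBIC)
cv2.imwrite('pics/s17.png',np.hstack([a,b]))
c=snap('top','top17.png'); im=cv2.cvtColor(c['pixels'],cv2.COLOR_RGB2BGR)
cv2.imwrite('pics/t17.png',im)
snap('wrist','wrist17.png')
print('proj base centre at window+21mm top/scene',proj(load('top17.png'),[.565,.1967,.0495]),proj(load('scene17.png'),[.565,.1967,.0495]))
E
```

```text
now [0.5684 0.1975 0.1118] yaw 16.72 tilt z [ 0.001  0.    -1.   ] F [-0.67  0.28 -2.81] op 0.272 t 18.7
shift cm [-0.04 -0.03  0.18] rows 1 each [-0.04 -0.03  0.18] turn deg -0.08 x 1.0
0.0029801802075092106
proj base centre at window+21mm top/scene (np.float64(204.29589404849764), np.float64(259.645967978016)) (np.float64(402.60447202627006), np.float64(214.75051385568227))
```

View pics/s17.png

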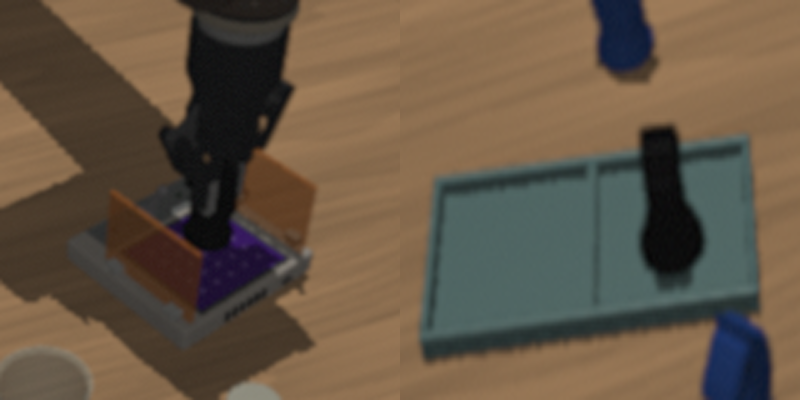

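View pics/t17.png

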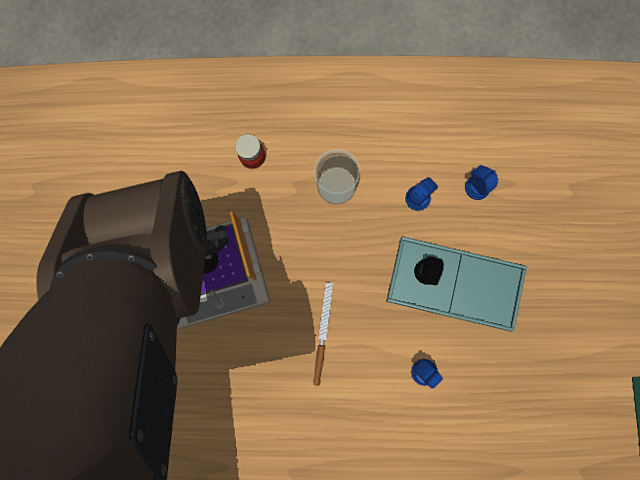

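View pics/wrist17.png

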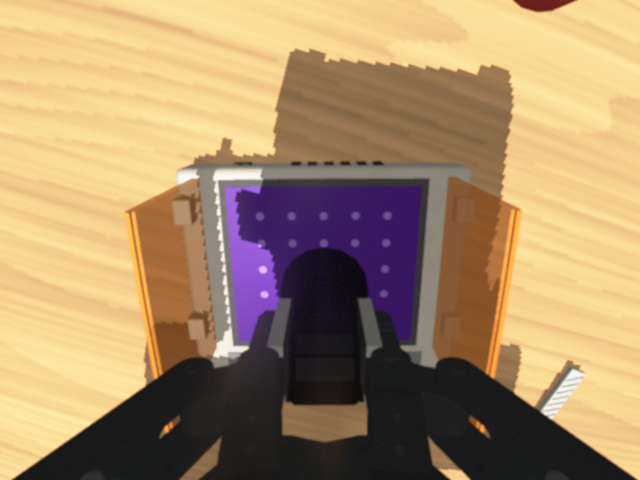

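```bash
python3 - <<'E'
from h import *
s=load('scene17.png');w=load('wrist17.png')
for z in (.0385,.0495,.06): print(z,proj(s,[.565+.022,.1967,z]))
m=(s['pixels'][195:235,385:425].max(2)<28).astype(np.uint8)
ys,xs=np.nonzero(m);print('black bottom row',ys.max()+195, xs[ys>=ys.max()-2].mean()+385)
y=np.radians(16.8);e=np.array([.565,.1967])+.022*np.array([np.cos(y),np.sin(y)])
print('foot far edge',proj(w,[*e,.053]),'want ~ (323,249)')
# toggle
t=load('top17.png');print('tip px on',proj(t,[.495+.0153,.1756+.0046,.064]),'pivot',proj(t,[.495,.1756,.032]))
im=cv2.cvtColor(t['pixels'],cv2.COLOR_RGB2BGR);cv2.imwrite('pics/t17c.png',cv2.resize(im[220:330,180:280],(550,600),interpolation=cv2.INTER_CUBIC))
E
```

```text
0.0385 (np.float64(406.9967563331494), np.float64(224.9326544023448))
0.0495 (np.float64(407.5841959724314), np.float64(221.10450773212395))
0.06 (np.float64(408.151987584958), np.float64(217.39890077603854))
black bottom row 219 403.6666666666667
foot far edge (np.float64(324.28246492615415), np.float64(247.29722541950477)) want ~ (323,249)
tip px on (np.float64(210.9485739706063), np.float64(293.01272872413585)) pivot (np.float64(217.9113784353305), np.float64(303.3378838037635))
```

View pics/t17c.png

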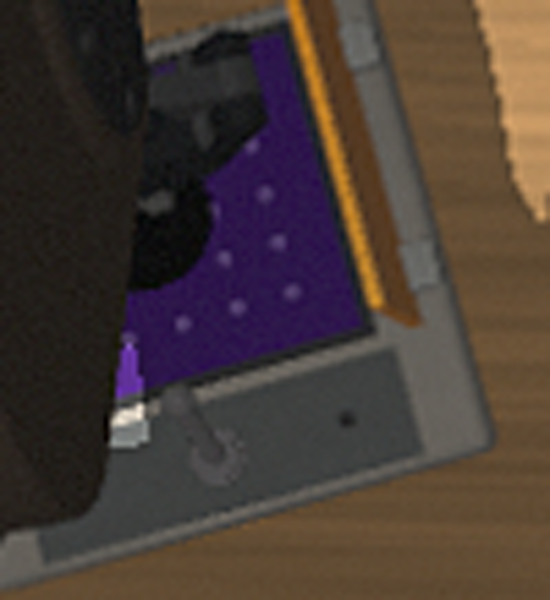

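The measured base height is about 23–27 mm above the glass. I'll trim it down 3 mm and hand in.

Call:
apply_moves:
  plan:
    - [[0,0,0.3],0,-1]
    - [[0,0,0],0,-1]
    - [[0,0,0],0,-1]
    - [[0,0,0],0,-1]
    - [[0,0,0],0,-1]

```text
clock: 19.35
ee_pos: [0.5683, 0.1974, 0.1083]
eef_rot: [0.989, 0.145, -0.0, 0.0]
ft_force: [-1.1, -0.2, -1.6]
opening: 0.275
```

```bash
python3 - <<'E'
from h import *
plan([.568,.1976,.11],16.8); print(abs(env.state()['qvel']).max())
print(env.hand_in())
E
```

```text
now [0.5683 0.1974 0.1083] yaw 16.72 tilt z [ 0. -0. -1.] F [-1.1  -0.17 -1.58] op 0.275 t 19.35
shift cm [-0.02 -0.03 -0.17] rows 1 each [-0.02 -0.03 -0.17] turn deg -0.08 x 1.0
0.0012156152889710005
the job is handed in; nothing more can be done
None
```

I finished the task and handed it in at 19.35 s. The heavier knight is held still over the violet window, the lighter one stands in the tray, and the toggle is on. `env.hand_in()` gives no verdict, so this rests on my own checks.

- **Toggle:** I pushed it to its stop, where the force reached about 28 N. Later pictures show it leaning toward the window.
- **Weighing:** I lifted the knight in the bay nearer the pad first. It read about −0.9 N (−0.1 N with the gripper empty), so I stood it back upright in its bay. The other read about −2.4 N, roughly 240 g, so that is the heavier one. Single force readings scatter by about ±1 N, so these are means of six and eight readings.
- **Final hold:** The tool points straight down, the joints are still, and the knight's axis is within a few mm of the window's centre.
- **Base height:** Before a last 3 mm trim down, the tool position put the base about 23 mm above the glass, while the scene picture suggested 26–27 mm. It is now about 19–24 mm, inside the 8–35 mm range by either reading.
- **Surroundings:** In the last top view the lighter knight is upright in its bay, and the beaker, file, jar and blue look-alikes are where they started. The pictures show the knight and gripper clear of the screens, and the wrist force showed no sign of contact.

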